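Lock the burr carrier into the coffee grinder

TASK

Put the grinder back together: turn the lock collar back to its open stop, then gently lower the smaller of the two burr carriers into the grinder's slanted mouth so that its cone nests fully home in the taper with its two ears between the ridges, and turn the collar by its tab clockwise all the way to the locked stop, so that its claws cover the ears. Leave the larger carrier and the other things on the worktop where they are.

Things in the scene. Friction and masses are not known exactly. Their poses are not given: they have to be found in the camera images.
- grinder_head: Slanted head of the black coffee grinder, fixed. Origin: centre of its mouth in the rim plane, 170 mm above the worktop. z axis: the mouth's axis, out of the mouth, up and leaning 25 degrees from vertical towards the robot and its right; x up the slope, to the far left; y level, to the left of one looking along x. In the mouth an open steel taper: 37 mm radius at the rim, 24 mm deep, half angle 28 degrees.
- lock_collar (a joint): Captive aluminium collar round the mouth, turning about the head's z axis; outer radius 66 mm, top 4 mm above the rim plane. 0 = open stop, 1.4 rad = locked stop, growing clockwise seen from above. Light friction (0.12 N m, 1.5 N at the tab), no spring: stays where it is left. Above about 0.75 its claws bar the way of the carrier's ears into the mouth.
- lock_tab (a point): Middle of the top edge of the collar's upright tab, 86 mm from the head's z axis, 33 mm above the rim plane, at angle pi + 0.7 - q from head +x (counter-clockwise about head z; q = joint): on the low side of the slope, right when open, left when locked. Tab 12 mm thick along the sweep, 24 mm radially, standing parallel to head z from 15 mm below the rim plane; above the rim plane nothing is beside it.
- claw (a point): Top middle of one of the collar's two opposite claws, 56 mm from the axis, 17 mm above the rim plane, at angle 1.4 - q from head +x (the other opposite). Each is 24 mm wide, 5 mm thick, reaching in to 46 mm from the axis. Open, they stand at the sides of the mouth; locked, over the ears.
- ear_place (a point): Place on the rim (upper side, head +x, 46 mm from the axis) where one ear lies when seated; the other lies opposite. Low ridges, 5 mm high, 42 to 49 mm from the axis at 37 degrees either side of head +x and -x, flank both places and leave the ears about 6 degrees of play.
- burr_carrier: The smaller carrier, about 0.22 kg, upright left or right of the grinder: steel cone (radius 22 mm below, 38 above, 30 tall) under a black flange (radius 39, 6 thick) with two ears (104 mm overall along its x, 36 wide). On top a bar grip 60 mm long along x, 12 thick along y, 41 tall, top 77 mm above the underside. Origin: centre of the underside; z up. Seated, x lies along head x, either way round.
- carrier_ref (a point): Point on the small carrier's axis, 29 mm above its underside, that comes to the grinder head's origin (within 2 mm) when the cone is fully home; the flange then stands about 1 mm off the rim.
- carrier_grip (a point): Point on the small carrier's axis, 65 mm above its underside, in the bar grip, 12 mm below its top.
- large_carrier: The larger burr carrier, same shape: cone 27 to 47 mm radius, ears 130 mm overall along x, 45 mm wide, 86 mm tall. It does not fit; leave it. Origin: centre of the underside.
- shaker: Loose sugar shaker, 70 mm across, 127 mm tall; bystander. Origin: centre of the underside.
- small_jar: Loose jar with a black lid, 63 mm across, 94 mm tall; bystander. Origin: centre of the underside.
- cup: Loose small striped cup, 65 x 88 mm, 50 mm tall; bystander. Origin: centre of the underside.
- lemon: Loose lemon, 87 mm long, 58 mm thick; bystander. Origin: centre of the underside.

How it is judged:
By the outcome, as a careful person would: the job done as asked, in the order asked, and still so for the second after the job is handed in, with the robot touching nothing.
It also fails if it takes over 72 s, if anything falls off the work surface, if the arm or the gripper's body presses on something with over 40 N, if the wrist force passes 120 N, or if a joint passes its speed limit or range.

ROBOT

A 6-joint arm with a two-finger parallel gripper is mounted at the origin on a cart in front of the work surface, level with it; the furniture and walls round the work are solid. World frame = base frame: x ahead of the robot, y to its left, z up, the work surface at z = 0. Lengths are in m, angles in rad, forces in N, time in s.
With the tool pointing down it reaches from about 0.4 to 0.925 m from the base axis. Payload 12.5 kg.
Tool frame: the origin (TCP) lies midway between the tips of the shut fingers; the grasp point (between the pads) lies robot.grip_point_offset behind it (robot.grip_point_offset is the distance from the TCP to the grasp point, in m); x points along the fingers, y is the direction in which the jaws open and shut, and the axes are right-handed (so a half turn about x gives the same grasp; the last joint's range is limited). The gripper opens to 95 mm and grips with 3 to 60 N. Pads are 20 mm wide; open, the fingers measure 119 mm over their backs; the gripper's body (75 mm by 180 mm) begins 59 mm behind the grasp point.
Start: joints at [-1.21, 0.491, 1.559, -0, 1.092, -0.106], TCP at [0.281, -0.558, 0.215] pointing down, gripper open.
Joint ranges: [-3.1, 3.1], [-0.84, 2.19], [0.05, 2.79], [-1.13, 4.28], [0.06, 2.93], [-2.69, 2.69]. Speed limits (rad/s): [2.22, 2.22, 2.79, 3.14, 3.14, 3.14].

INTERFACE

Orientations are given as a unit quaternion [x, y, z, w].
In Python, from bench import robot gives the robot as it stands.
- The arm moves only by the shell command python3 -m handwheel 'ROWS' [FORCE]. ROWS is text: rows parted by semicolons, each of 7 numbers parted by spaces: the shift along the tool's x, y, z in m, then the turn, a rotation vector about the tool's x, y, z in degrees, then the opening in per cent of the stroke, from 0 (shut) to 100 (fully open). In form: x y z ax ay az jaw; .... A call has 1 to 20 rows; each row shifts and turns the pose as measured when the row begins, along the tool's axes as they then stand; what a row does not reach is not made up. A row lasts 1/8 s, in which the tool goes at most 62.5 mm and 10.7 degrees, less where a joint would pass 70% of its speed; a pose out of reach is approached as far as the arm can. A call is refused whole if a number of a shift passes 0.0625 or a number of a turn 10.7, either way. A call with a gripper value outside its range is refused whole. The fingers move at their own pace and stop on an object; FORCE is the grip in N (left out, the last holds). Time passes only in rows, so rows that do not move let the fingers close. It gives the time, the measured TCP pose, the force and the opening at its end, in the units of the state.
- robot.get_obs(): the state, without advancing time (a new reading comes with each control period).
- robot.capture(name): name is "scene" or "top" or "wrist"; returns a dict with "color" (480x640x3 uint8, red, green, blue), "intrinsics" (3x3 intrinsics, pixels), "extrinsics" (4x4, takes a point from world to camera coordinates). Camera axes: x right, y up, looking along -z (the intrinsics and any distortion apply to the point x, -y, -z); pixel columns grow to the right and rows downward; lengths in m; the calibration is good to about 2 mm. A picture is of the moment at which its call begins. There is no depth.
- robot.hand_in(): hands the job in, once; it reports no verdict.
The state is a dict: "t": time; "joint_positions": joint angles; "qd": joint speeds; "effort": joint torques, N m; "tool_pos": TCP position; "ee_rot": TCP orientation; "wrist_force": force on the tool from outside, world axes, zero at the start; "wrist_torque": the same for the moment, N m; "gripper_width": finger opening in m.
Only numpy, scipy, OpenCV 4.12 (cv2) and the standard library are available. Lean on these libraries where they do the work, as an engineer would, in place of code of your own. Each camera call takes 0.05 s, during which the arm holds its last target.

## Working session

There is one attempt and no reset: what is moved stays moved. The work goes in short steps, Python scripts to look and compute and a shell command to move; the robot and the scene stay as the last step left them, time stands still between calls to the robot, and variables do not carry over. Pictures are saved under pics/ and viewed, and the job is handed in when it is done.

```bash
mkdir -p pics; ls; python3 - <<'E'
from bench import robot
import cv2,numpy as np
print(robot.grip_point_offset)
for n in ["scene","top","wrist"]:
    c=robot.capture(n); cv2.imwrite(f"pics/{n}0.png",c["color"][:,:,::-1]); print(n,c["intrinsics"],c["extrinsics"], [k for k in c])
print(robot.get_obs())
E
```

```text
pics
0.0188
scene [[540.25811159   0.         319.53565325]
 [  0.         540.25811159 232.6220799 ]
 [  0.           0.           1.        ]] [[-0.9040974  -0.42671068 -0.02293205  0.45624863]
 [ 0.22338883 -0.51769173  0.82588904 -0.23728004]
 [-0.36428741  0.74156137  0.56336615 -1.14018174]
 [ 0.          0.          0.          1.        ]] ['color', 'intrinsics', 'extrinsics']
top [[490.5816488    0.         319.07738874]
 [  0.         490.5816488  236.4544604 ]
 [  0.           0.           1.        ]] [[-0.02813249 -0.99957938 -0.0070451   0.01934839]
 [ 0.99617789 -0.0286184   0.08252639 -0.51228875]
 [-0.0826933  -0.0046965   0.99656398 -1.12438911]
 [ 0.          0.          0.          1.        ]] ['color', 'intrinsics', 'extrinsics']
wrist [[386.44094724   0.         312.88527403]
 [  0.         386.44094724 240.11893223]
 [  0.           0.           1.        ]] [[ 0.44961934 -0.89321956 -0.00112407 -0.62518464]
 [ 0.85214692  0.42932118 -0.29921389  0.03409897]
 [ 0.26774628  0.13357448  0.9541854  -0.39192719]
 [ 0.          0.          0.          1.        ]] ['color', 'intrinsics', 'extrinsics']
{'t': 0.15, 'joint_positions': array([-1.20962329e+00,  4.91399828e-01,  1.55925986e+00, -1.86877067e-05,
        1.09172012e+00, -1.05579588e-01]), 'qd': array([ 0.00016407, -0.00122426, -0.00237677, -0.00232417, -0.00126514,
       -0.0007986 ]), 'effort': array([ 1.44953152e-03, -6.12894416e+01, -2.58280742e+01,  6.92797196e-02,
        4.73367667e-02, -7.58645865e-05]), 'tool_pos': array([ 0.28121422, -0.55798341,  0.21422629]), 'ee_rot': array([-0.68789587, -0.16380631,  0.68797844, -0.16325574]), 'wrist_force': array([ 0.02971418, -0.48451397,  0.21861076]), 'wrist_torque': array([-0.00583888, -0.01096931, -0.01187671]), 'gripper_width': 0.09488986985927061}
```

View pics/scene0.png

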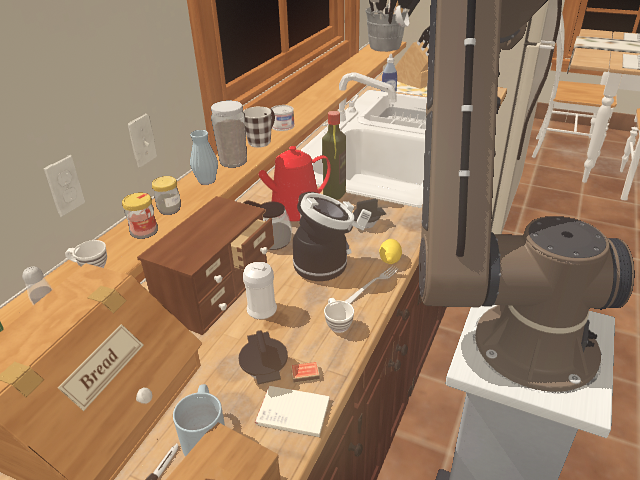

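View pics/top0.png

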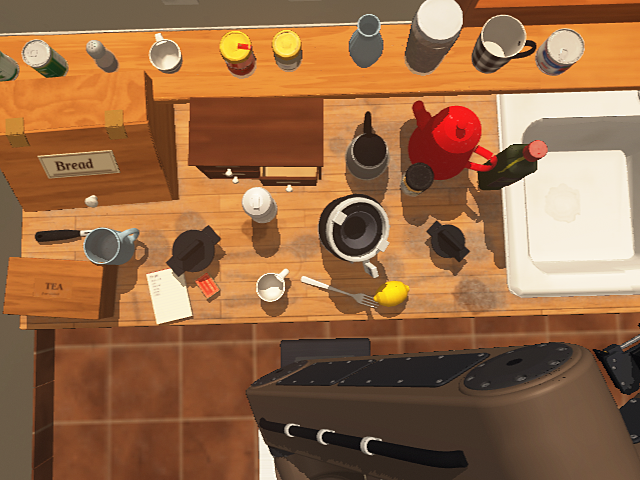

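View pics/wrist0.png

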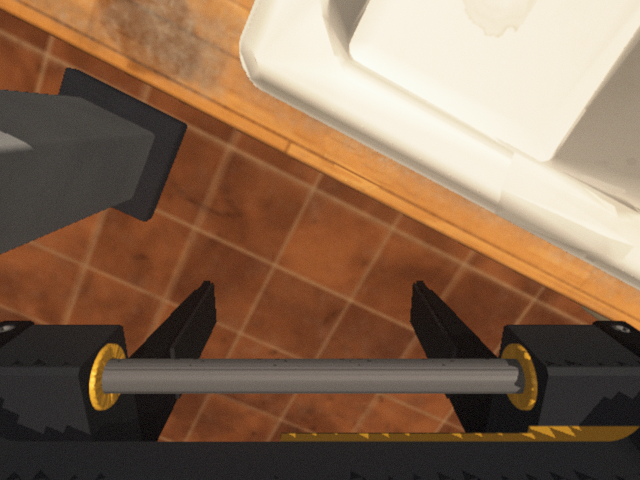

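The scene shows the grinder, with the large carrier to its left (top px ~194,251) and the small one to its right (448,242). The mouth is at ~(356,229) and the tab at ~(371,269). I'll zoom in.

```bash
cat > h.py <<'E'
import numpy as np,cv2
from scipy.spatial.transform import Rotation as R
from bench import robot
def proj(c,P):
    P=np.atleast_2d(P); q=(c["extrinsics"][:3,:3]@P.T).T+c["extrinsics"][:3,3]
    q=q*[1,-1,-1]; u=(c["intrinsics"]@q.T).T; return u[:,:2]/u[:,2:]
def ray(c,uv):
    d=np.linalg.inv(c["intrinsics"])@[uv[0],uv[1],1]; d=d*[1,-1,-1]
    Rm=c["extrinsics"][:3,:3]; return -Rm.T@c["extrinsics"][:3,3], Rm.T@d
def onz(c,uv,z):
    o,d=ray(c,uv); return o+d*(z-o[2])/d[2]
def tri(l):
    A=np.zeros((3,3));b=np.zeros(3)
    for c,uv in l:
        o,d=ray(c,uv);d=d/np.linalg.norm(d);M=np.eye(3)-np.outer(d,d);A+=M;b+=M@o
    return np.linalg.solve(A,b)
def crop(c,x0,y0,w,h,s,name):
    im=c["color"][y0:y0+h,x0:x0+w,::-1]; cv2.imwrite(f"pics/{name}.png",cv2.resize(im,None,fx=s,fy=s,interpolation=cv2.INTER_CUBIC))
E
python3 - <<'E'
from h import *
t=robot.capture("top");s=robot.capture("scene")
np.savez("cal.npz",ti=t["intrinsics"],te=t["extrinsics"],si=s["intrinsics"],se=s["extrinsics"])
crop(t,310,180,100,75*1+30,5.5,"t1"); crop(t,418,210,60,60,8,"t2"); crop(s,280,180,110,105,5,"s1")
E
```

```text
(no output)
```

View pics/t1.png

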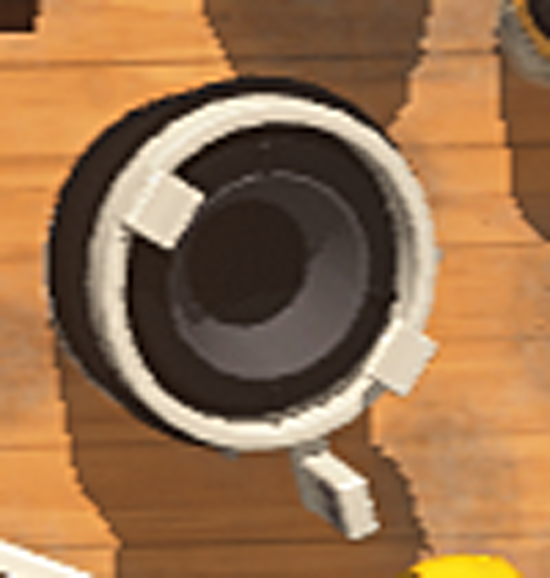

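View pics/t2.png

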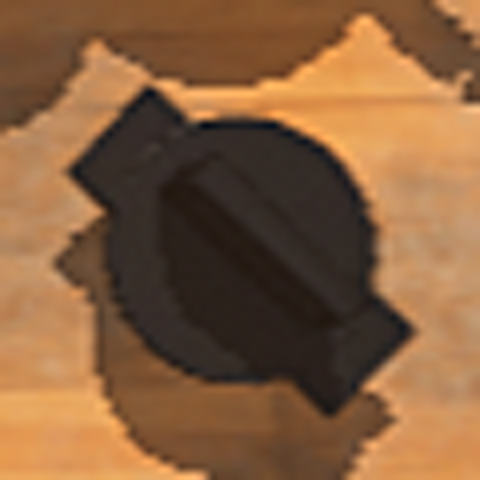

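View pics/s1.png

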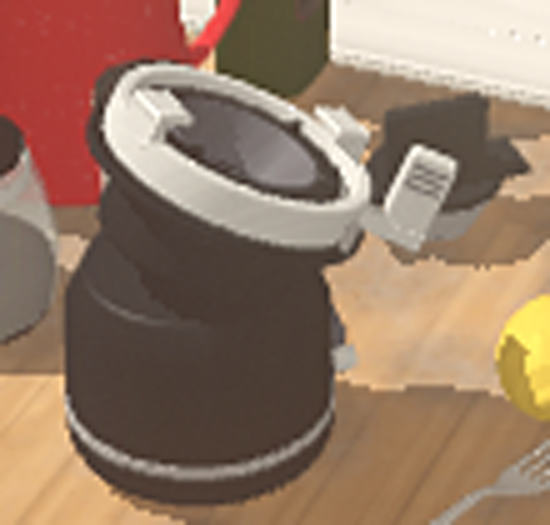

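```bash
cat > fit.py <<'E'
from h import *
from scipy.optimize import least_squares
t=robot.capture("top");s=robot.capture("scene")
def head(p):
    z=R.from_euler('z',p[2]).apply([np.sin(np.radians(25)),0,np.cos(np.radians(25))]) # lean dir psi
    y=np.cross(z,[0,0,-1.]);
    y=np.cross([0,0,1.],-np.array([z[0],z[1],0]));y/=np.linalg.norm(y);x=np.cross(y,z)
    return np.array([p[0],p[1],.17]),np.c_[x,y,z]
def pt(p,r,a,h):
    o,M=head(p); return o+M@[r*np.cos(a),r*np.sin(a),h]
E
cat > f1.py <<'E'
from fit import *
T=lambda u:np.array(u)/5.5+[310,180]; S=lambda u:np.array(u)/5+[280,180]
def items(p):
    q=p[3]
    return [(t,T((268,275)),pt(p,0,0,0)),(t,T((165,208)),pt(p,.056,1.4-q,.017)),(t,T((406,360)),pt(p,.056,1.4-q+np.pi,.017)),
     (s,S((160,107)),pt(p,.056,1.4-q,.017)),(s,S((343,125)),pt(p,.056,1.4-q+np.pi,.017)),(s,S((435,153)),pt(p,.086,np.pi+.7-q,.033))]
f=lambda p:np.concatenate([proj(c,P)[0]-u for c,u,P in items(p)])
r=least_squares(f,[.5,-.05,-2.3,.4],loss='soft_l1');print(r.x,r.fun.reshape(-1,2).round(1)); p=r.x
print(head(p)); print("tab",pt(p,.086,np.pi+.7-p[3],.033), "tab open",pt(p,.086,np.pi+.7,.033),"locked",pt(p,.086,np.pi+.7-1.4,.033))
# overlay
for c,n,(x0,y0,w,h,k) in [(t,"to",(310,180,100,105,5.5)),(s,"so",(280,180,110,105,5))]:
    im=cv2.resize(c["color"][y0:y0+h,x0:x0+w,::-1],None,fx=k,fy=k,interpolation=cv2.INTER_CUBIC)
    def dr(P,col): 
        u=((proj(c,P)-[x0,y0]+.5*0)*k).astype(int); cv2.polylines(im,[u.reshape(-1,1,2)],False,col,1)
    A=np.linspace(0,6.283,80)
    dr([pt(p,.037,a,0) for a in A],(0,255,0)); dr([pt(p,.066,a,.004) for a in A],(255,255,0))
    for a in (1.4-p[3],1.4-p[3]+np.pi):
        o,M=head(p);Rm=R.from_euler('z',a).as_matrix()
        dr([o+M@Rm@[x,y,.017] for x,y in [(.046,-.012),(.046,.012),(.066,.012),(.066,-.012),(.046,-.012)]],(0,0,255))
    a=np.pi+.7-p[3];Rm=R.from_euler('z',a).as_matrix()
    for hh in(.033,-.015): dr([o+M@Rm@[x,y,hh] for x,y in [(.074,-.006),(.074,.006),(.098,.006),(.098,-.006),(.074,-.006)]],(255,0,255))
    cv2.imwrite(f"pics/{n}.png",im)
E
python3 f1.py
python3 - <<'E'
import cv2,numpy as np
E
```

```text
[ 0.51177655 -0.0765589  -2.36232679  1.17406007] [[-0.1 -0.3]
 [-0.1 -0.3]
 [-1.1 -0.7]
 [ 1.3 -0.7]
 [ 0.4 -0.7]
 [ 0.6  0.3]]
(array([ 0.51177655, -0.0765589 ,  0.17      ]), array([[ 0.64477423, -0.70275733, -0.30066316],
       [ 0.63691444,  0.71142965, -0.29699808],
       [ 0.42261826,  0.        ,  0.90630779]]))
tab [ 0.42492936 -0.10716389  0.16757105] tab open [ 0.49837839 -0.16766893  0.17210984] locked [ 0.42050905 -0.08883866  0.17210984]
```

View pics/to.png

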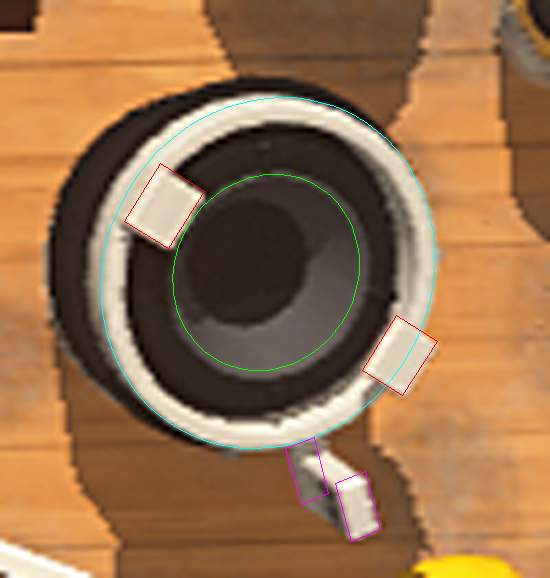

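View pics/so.png

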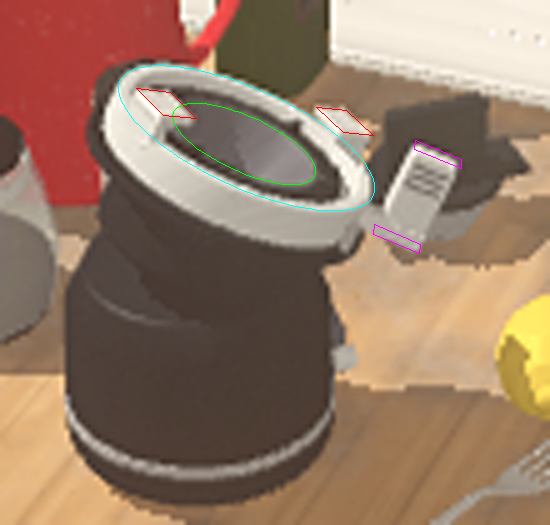

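```bash
cat > plan.py <<'E'
from h import *
np.set_printoptions(precision=4,suppress=True)
P0=np.array([.5118,-.0766,-2.3623,1.174])
def head(p=P0):
    z=R.from_euler('z',p[2]).apply([np.sin(np.radians(25)),0,np.cos(np.radians(25))])
    y=np.cross([0,0,1.],-np.array([z[0],z[1],0]));y/=np.linalg.norm(y)
    return np.array([p[0],p[1],.17]),np.c_[np.cross(y,z),y,z]
def pt(r,a,h,p=P0):
    o,M=head(p); return o+M@[r*np.cos(a),r*np.sin(a),h]
def tabpose(q,sgn=1,r=.087,h=.024,p=P0):
    o,M=head(p);a=np.pi+.7-q; tx=-M[:,2]; ty=sgn*(M@[-np.sin(a),np.cos(a),0]); 
    Q=np.c_[tx,ty,np.cross(tx,ty)]
    return pt(r,a,h,p)+tx*robot.grip_point_offset, Q
def delta(pos,Q):
    ob=robot.get_obs(); C=R.from_quat(ob["ee_rot"]).as_matrix()
    rv=np.degrees(R.from_matrix(C.T@Q).as_rotvec())
    print("tcp",ob["tool_pos"],"-> ",pos,"\n shift now-frame(mm)",C.T@(pos-ob["tool_pos"])*1e3,"rot deg",rv,np.linalg.norm(rv),"\n shift in target frame(mm)",Q.T@(pos-ob["tool_pos"])*1e3)
    print(" j",ob["joint_positions"],"t",ob["t"],"F",ob["wrist_force"],"w",ob["gripper_width"])
E
python3 - <<'E'
from plan import *
print(R.from_quat(robot.get_obs()["ee_rot"]).as_matrix())
for s in(1,-1): delta(*tabpose(1.174,s))
T=lambda u:np.array(u)/8+[418,210]
t=robot.capture("top")
print(onz(t,T((241,250)),.036),onz(t,T((110,128)),.036)-onz(t,T((372,372)),.036))
s=robot.capture("scene");crop(s,340,190,60,60,8,"s2")
E
```

```text
[[-0.0001  0.45   -0.893 ]
 [ 0.0002 -0.893  -0.45  ]
 [-1.     -0.0002  0.    ]]
tcp [ 0.2813 -0.5581  0.2145] ->  [ 0.4324 -0.0992  0.142 ] 
 shift now-frame(mm) [  72.5716 -341.766  -341.4996] rot deg [ 9.1041 23.1177 -9.5791] 26.62842127481651 
 shift in target frame(mm) [ 247.4543 -359.87   -218.9806]
 j [-1.2096  0.4911  1.559  -0.      1.0917 -0.1056] t 0.35 F [-0.0447 -0.0758  0.6875] w 0.09518534350099296
tcp [ 0.2813 -0.5581  0.2145] ->  [ 0.4324 -0.0992  0.142 ] 
 shift now-frame(mm) [  72.5716 -341.766  -341.4996] rot deg [-166.8911   14.2076   34.2881] 170.96829743058777 
 shift in target frame(mm) [247.4543 359.87   218.9806]
 j [-1.2096  0.4911  1.559  -0.      1.0917 -0.1056] t 0.35 F [-0.0447 -0.0758  0.6875] w 0.09518534350099296
[ 0.4918 -0.2915  0.036 ] [0.0724 0.0716 0.    ]
```

View pics/s2.png

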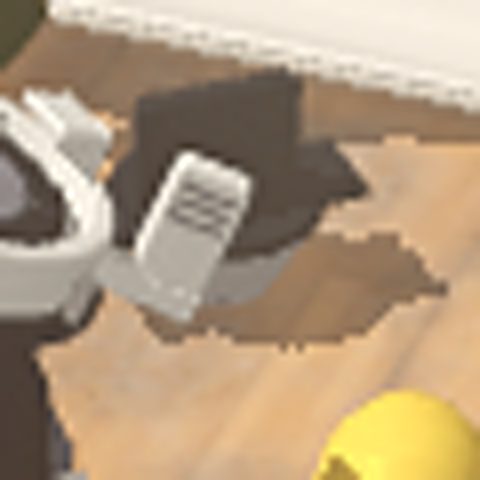

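```bash
python3 -m handwheel '0 0 0 3 7.7 -3.2 45; 0 0 0 3 7.7 -3.2 45; 0 0 0 3 7.7 -3.2 45; 0 0 0 0 0 0 45'; python3 - <<'E'
from plan import *
delta(*tabpose(1.174,1,h=.114))
E
```

```text
t: 0.95
tool_pos: [0.2822, -0.5579, 0.2152]
ee_rot: [0.809, 0.197, -0.554, 0.013]
wrist_force: [0.8, -0.2, -0.5]
gripper_width: 0.0605
tcp [ 0.2822 -0.5579  0.2152] ->  [ 0.4054 -0.1259  0.2236] 
 shift now-frame(mm) [ 161.7932 -359.1666 -216.1279] rot deg [ 0.0015 -0.6285  0.256 ] 0.678682433421147 
 shift in target frame(mm) [ 157.806  -359.8865 -217.8712]
 j [-1.3692  0.5807  1.4672  0.3805  1.3649 -0.2335] t 0.95 F [ 0.8305 -0.2228 -0.4553] w 0.06053520551307069
```

```bash
python3 -m handwheel '0.02 -0.045 -0.027 0 0 0 45;0.02 -0.045 -0.027 0 0 0 45;0.02 -0.045 -0.027 0 0 0 45;0.02 -0.045 -0.027 0 0 0 45;0.02 -0.045 -0.027 0 0 0 45;0.02 -0.045 -0.027 0 0 0 45;0.02 -0.045 -0.027 0 0 0 45; 0 0 0 0 0 0 45;0 0 0 0 0 0 45'; python3 - <<'E'
from plan import *
delta(*tabpose(1.174,1,h=.114))
w=robot.capture("wrist");cv2.imwrite("pics/w1.png",w["color"][:,:,::-1]); print(proj(w,[pt(.086,np.pi+.7-1.174,.033)]))
E
```

```text
t: 2.08
tool_pos: [0.389, -0.1653, 0.2209]
ee_rot: [0.805, 0.195, -0.56, 0.029]
wrist_force: [-0.1, 0.4, -0.4]
gripper_width: 0.0428
tcp [ 0.389  -0.1653  0.2209] ->  [ 0.4054 -0.1259  0.2236] 
 shift now-frame(mm) [ 13.5078 -31.0678 -26.031 ] rot deg [ 1.3028  0.5606 -0.7904] 1.6236515482365323 
 shift in target frame(mm) [ 14.1897 -31.459  -25.1846]
 j [-0.8342  0.1836  2.1117  0.5354  0.9302  0.0674] t 2.075 F [-0.0713  0.3931 -0.3634] w 0.04278161472442147
[[262.4756 210.3585]]
```

View pics/w1.png

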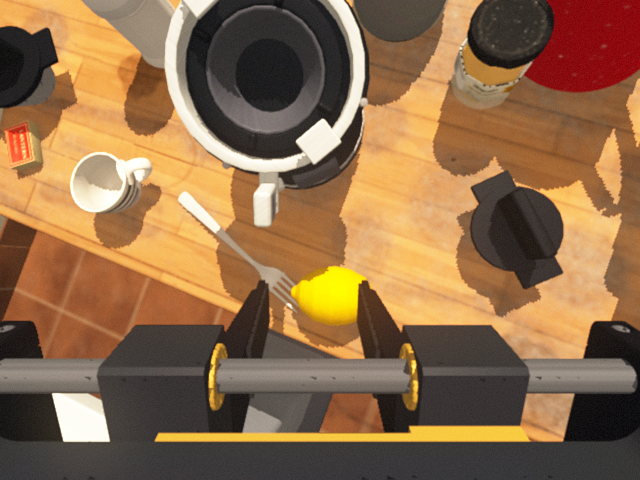

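The wrist view confirms the tab: its top is at ~(264,212) px against a predicted (262,210). I'll move on.

```bash
python3 -m handwheel '0.014 -0.031 -0.026 1.3 0.6 -0.8 45; 0 0 0 0 0 0 45;0 0 0 0 0 0 45'; python3 - <<'E'
from plan import *
delta(*tabpose(1.174,1,h=.024))
w=robot.capture("wrist");cv2.imwrite("pics/w2.png",w["color"][:,:,::-1]); print(proj(w,[pt(.086,np.pi+.7-1.174,.033)]))
E
```

```text
t: 2.5
tool_pos: [0.4059, -0.1287, 0.2229]
ee_rot: [0.807, 0.193, -0.558, 0.015]
wrist_force: [0.1, -0.7, -0.2]
gripper_width: 0.0424
tcp [ 0.4059 -0.1287  0.2229] ->  [ 0.4324 -0.0992  0.142 ] 
 shift now-frame(mm) [90.0934 -3.1827 -0.3748] rot deg [-0.178  -0.0364 -0.1877] 0.26122850313223056 
 shift in target frame(mm) [90.1031 -2.8863 -0.4415]
 j [-0.7446  0.1729  2.1247  0.5664  0.9025  0.155 ] t 2.5 F [ 0.0636 -0.6723 -0.1762] w 0.04244323341191324
[[306.682  255.4174]]
```

View pics/w2.png

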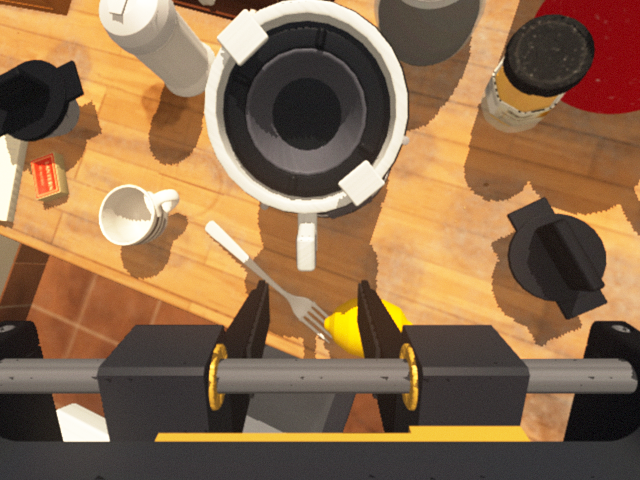

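```bash
python3 -m handwheel '0.03 -0.001 0 0 0 0 45;0.03 -0.001 0 0 0 0 45;0.028 -0.001 0 0 0 0 45;0 0 0 0 0 0 45' ; python3 - <<'E'
from plan import *
delta(*tabpose(1.174,1,h=.024))
w=robot.capture("wrist");cv2.imwrite("pics/w3.png",w["color"][:,:,::-1])
E
```

```text
t: 3.05
tool_pos: [0.4322, -0.1045, 0.1416]
ee_rot: [0.807, 0.189, -0.558, 0.015]
wrist_force: [-0.2, -0.4, -0.9]
gripper_width: 0.0428
tcp [ 0.4322 -0.1045  0.1416] ->  [ 0.4324 -0.0992  0.142 ] 
 shift now-frame(mm) [ 1.2482 -4.9075 -1.6033] rot deg [-0.3988 -0.0724 -0.4807] 0.6287326305119336 
 shift in target frame(mm) [ 1.2872 -4.8856 -1.639 ]
 j [-0.6508  0.3325  2.2065  0.7347  0.6672  0.0222] t 3.05 F [-0.1659 -0.4413 -0.8805] w 0.04282241262047362
```

View pics/w3.png

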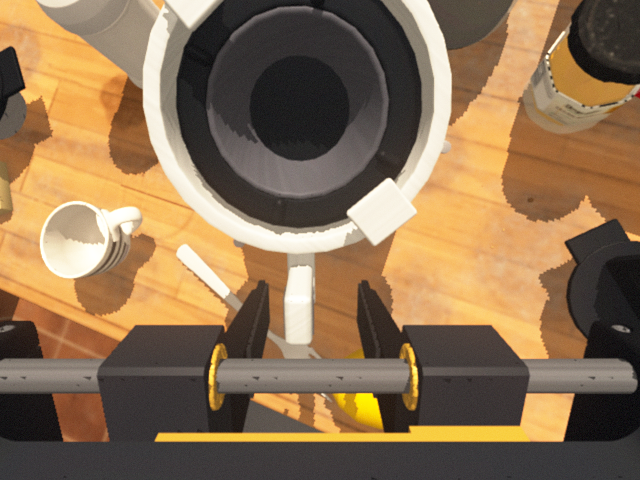

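The tab is between the fingers, slightly left of centre. I'll centre and close.

```bash
python3 -m handwheel '0.001 -0.005 -0.001 0 0 0 30;0 0 0 0 0 0 0;0 0 0 0 0 0 0;0 0 0 0 0 0 0;0 0 0 0 0 0 0' 15; python3 - <<'E'
from plan import *
delta(*tabpose(1.174,1,h=.024))
delta(*tabpose(0,1,h=.024))
E
```

```text
t: 3.72
tool_pos: [0.432, -0.1008, 0.1453]
ee_rot: [0.809, 0.188, -0.557, 0.016]
wrist_force: [2.5, 2.9, -3.6]
gripper_width: 0.0124
tcp [ 0.432  -0.1008  0.1453] ->  [ 0.4324 -0.0992  0.142 ] 
 shift now-frame(mm) [ 3.5684 -0.7571  0.4801] rot deg [-0.308  -0.2601 -0.7035] 0.8108038125124379 
 shift in target frame(mm) [ 3.5795 -0.7157  0.4599]
 j [-0.6437  0.3217  2.2098  0.7355  0.6661  0.0296] t 3.725 F [ 2.5344  2.8751 -3.6372] w 0.01238700262830312
tcp [ 0.432  -0.1008  0.1453] ->  [ 0.5067 -0.1604  0.1466] 
 shift now-frame(mm) [  4.7951  79.1877 -53.3252] rot deg [-67.5722   0.1835  -0.7739] 67.57690687898372 
 shift in target frame(mm) [ 3.5795 79.5397 52.8951]
 j [-0.6437  0.3217  2.2098  0.7355  0.6661  0.0296] t 3.725 F [ 2.5344  2.8751 -3.6372] w 0.01238700262830312
```

```bash
python3 -m handwheel '0 0.0136 -0.001 -9 0 0 0;0 0.0136 -0.001 -9 0 0 0;0 0.0136 -0.001 -9 0 0 0;0 0 0 0 0 0 0' ; python3 - <<'E'
from plan import *
for q in (.9,.8,.7): delta(*tabpose(q,1,h=.021))
E
```

```text
t: 4.22
tool_pos: [0.454, -0.1346, 0.1422]
ee_rot: [0.781, 0.318, -0.494, 0.209]
wrist_force: [-0.3, 2.0, 1.5]
gripper_width: 0.0123
tcp [ 0.454  -0.1346  0.1422] ->  [ 0.444  -0.1193  0.136 ] 
 shift now-frame(mm) [  6.9998 -17.956   -0.8268] rot deg [11.8679 -0.1126 -0.6179] 11.884542307905383 
 shift in target frame(mm) [  7.1946 -17.6677   2.862 ]
 j [-0.678   0.3687  2.1339  0.7049  0.7041 -0.4522] t 4.225 F [-0.3344  1.9911  1.5354] w 0.01228744939846322
tcp [ 0.454  -0.1346  0.1422] ->  [ 0.4492 -0.1262  0.1354] 
 shift now-frame(mm) [ 7.0923 -9.3673  0.5342] rot deg [ 6.1384 -0.0815 -0.6219] 6.170376304707191 
 shift in target frame(mm) [ 7.1946 -9.1796  1.5185]
 j [-0.678   0.3687  2.1339  0.7049  0.7041 -0.4522] t 4.225 F [-0.3344  1.9911  1.5354] w 0.01228744939846322
tcp [ 0.454  -0.1346  0.1422] ->  [ 0.455  -0.1327  0.1352] 
 shift now-frame(mm) [ 7.1866 -0.6856  1.0308] rot deg [ 0.4089 -0.0503 -0.6249] 0.7484735972426867 
 shift in target frame(mm) [ 7.1946 -0.5999  1.0291]
 j [-0.678   0.3687  2.1339  0.7049  0.7041 -0.4522] t 4.225 F [-0.3344  1.9911  1.5354] w 0.01228744939846322
```

```bash
python3 -m handwheel '0.002 0.0136 -0.001 -9 0 0 0;0.002 0.0136 -0.001 -9 0 0 0;0.001 0.0136 -0.001 -9 0 0 0;0 0.0136 -0.001 -9 0 0 0;0 0 0 0 0 0 0' ; python3 - <<'E'
from plan import *
for q in (.0,): delta(*tabpose(q,1,h=.024))
E
```

```text
t: 4.85
tool_pos: [0.5016, -0.1595, 0.1489]
ee_rot: [0.676, 0.456, -0.369, 0.445]
wrist_force: [-0.8, -1.2, -2.0]
gripper_width: 0.0118
tcp [ 0.5016 -0.1595  0.1489] ->  [ 0.5067 -0.1604  0.1466] 
 shift now-frame(mm) [3.4591 4.3481 1.1221] rot deg [-3.0652  0.4406 -0.6782] 3.170125731690905 
 shift in target frame(mm) [3.3981 4.3218 1.3805]
 j [-0.656   0.4171  2.007   0.6572  0.7536 -1.0032] t 4.85 F [-0.7768 -1.2422 -1.9805] w 0.011842912354673349
```

Nearly at the stop (~3° left), so I'll push gently into it.

```bash
python3 -m handwheel '0 0.0045 0 -3 0 0 0;0 0 0 0 0 0 0;0 0.003 0 -1 0 0 0;0 0 0 0 0 0 0;0 0.003 0 -1 0 0 0;0 0 0 0 0 0 0' ; python3 - <<'E'
from plan import *
for q in (.0,): delta(*tabpose(q,1,h=.024))
E
```

```text
t: 5.6
tool_pos: [0.5022, -0.1592, 0.1491]
ee_rot: [0.658, 0.473, -0.356, 0.465]
wrist_force: [1.6, -0.3, 4.2]
gripper_width: 0.0128
tcp [ 0.5022 -0.1592  0.1491] ->  [ 0.5067 -0.1604  0.1466] 
 shift now-frame(mm) [3.2235 3.7512 1.786 ] rot deg [0.8106 0.3583 0.16  ] 0.9005281404304555 
 shift in target frame(mm) [3.223  3.7672 1.753 ]
 j [-0.6516  0.4201  1.9967  0.6366  0.7665 -1.0489] t 5.6 F [ 1.5841 -0.2872  4.2121] w 0.01280557404704428
```

```bash
python3 -m handwheel '0 0.008 0 0 0 0 0'; python3 -m handwheel '0 0.008 0 0 0 0 0' ; python3 - <<'E'
from plan import *
ob=robot.get_obs();print(R.from_quat(ob["ee_rot"]).as_matrix().T@ob["wrist_force"])
for q in (.0,): delta(*tabpose(q,1,h=.024))
from fit import *
crop(robot.capture("top"),310,180,100,105,5.5,"t3")
E
```

```text
t: 5.72
tool_pos: [0.5061, -0.1594, 0.1499]
ee_rot: [0.657, 0.476, -0.358, 0.463]
wrist_force: [-34.7, -9.5, 5.3]
gripper_width: 0.0194
t: 5.85
tool_pos: [0.5098, -0.1598, 0.1507]
ee_rot: [0.655, 0.478, -0.36, 0.461]
wrist_force: [-34.5, -11.5, 10.8]
gripper_width: 0.0277
[-22.9516 -28.8922   8.5577]
tcp [ 0.5098 -0.1598  0.1507] ->  [ 0.5067 -0.1604  0.1466] 
 shift now-frame(mm) [ 2.6582 -3.9429  1.9609] rot deg [0.6347 0.2437 1.0547] 1.2548518704684544 
 shift in target frame(mm) [ 2.5769 -3.9691  2.0159]
 j [-0.6399  0.4288  1.9688  0.6099  0.7873 -1.0084] t 5.85 F [-34.4562 -11.4861  10.752 ] w 0.02767817116387643
```

View pics/t3.png

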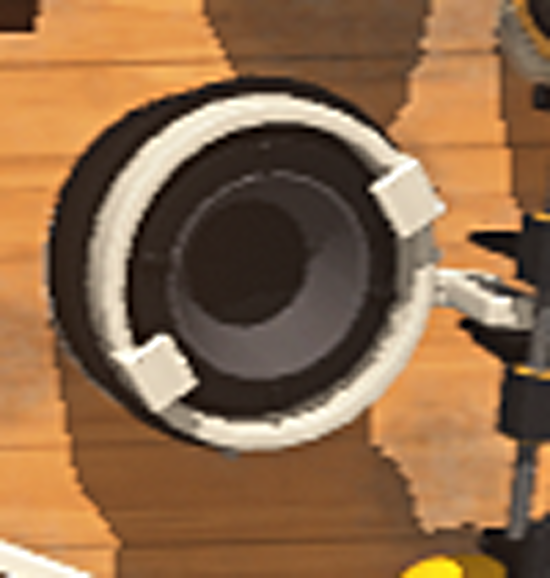

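The collar is against its open stop: 30 N reaction, claws now at the sides (t3 px ~(405,195) and (160,372)). I'll release and withdraw.

```bash
python3 -m handwheel '0 -0.006 0 0 0 0 30;0 0 0 0 0 0 50;0 0 0 0 0 0 50;-0.02 0 0 0 0 0 50;-0.03 0 0 0 0 0 50;-0.04 0 0 0 0 0 50;-0.05 0 0 0 0 0 50;0 0 0 0 0 0 50' ; cat > f2.py <<'E'
from fit import *
T=lambda u:np.array(u)/5.5+[310,180]; S=lambda u:np.array(u)/5+[280,180]
crop(t,310,180,100,105,5.5,"t4"); crop(s,280,180,110,105,5,"s4")
E
python3 f2.py
```

```text
t: 7.0
tool_pos: [0.465, -0.2015, 0.2808]
ee_rot: [0.656, 0.477, -0.361, 0.459]
wrist_force: [0.7, 0.2, 0.4]
gripper_width: 0.0476
```

View pics/t4.png

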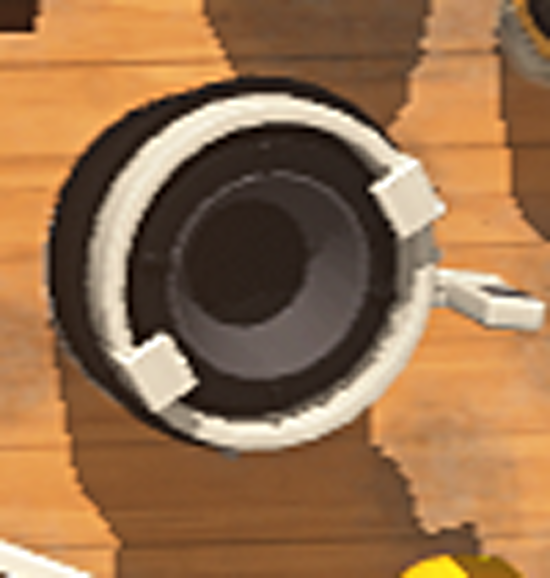

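View pics/s4.png

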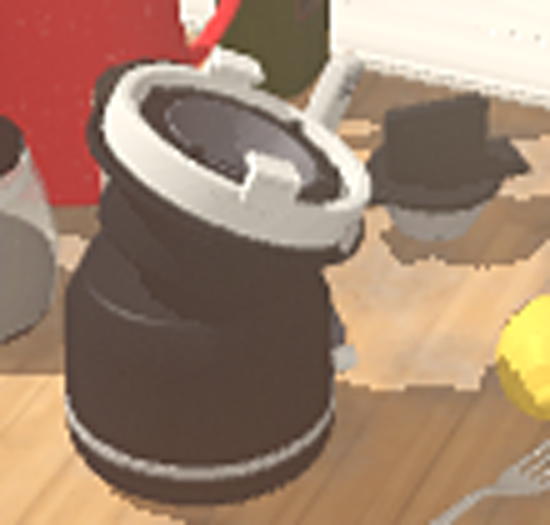

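```bash
cat > f3.py <<'E'
from fit import *
T=lambda u:np.array(u)/5.5+[310,180]; S=lambda u:np.array(u)/5+[280,180]
def items(p):
    q=p[3]
    return [(t,T((268,275)),pt(p,0,0,0)),(t,T((165,208)),pt(p,.056,1.4-q,.017)),(t,T((406,358)),pt(p,.056,1.4-q+np.pi,.017)),
     (s,S((158,106)),pt(p,.056,1.4-q,.017)),(s,S((343,125)),pt(p,.056,1.4-q+np.pi,.017)),(s,S((437,153)),pt(p,.086,np.pi+.7-q,.033)),
     (t,T((158,371)),pt(p,.056,1.4,.017)),(t,T((407,197)),pt(p,.056,1.4+np.pi,.017)),(s,S((236,65)),pt(p,.056,1.4+np.pi,.017)),(s,S((273,167)),pt(p,.056,1.4,.017)),
     (s,S((350,55)),pt(p,.086,np.pi+.7,.033))]
f=lambda p:np.concatenate([proj(c,P)[0]-u for c,u,P in items(p)])
r=least_squares(f,[.5,-.05,-2.3,.4],loss='soft_l1');print(r.x,r.fun.reshape(-1,2).round(1)); p=r.x
# carrier
T2=lambda u:np.array(u)/8+[418,210]
print("bar top tri",onz(s,[367.3,200.5],.077),"flange",onz(t,T2((241,250)),.036))
for a,b in [((205,160),(350,300))]: print(onz(t,T2(((a[0]+b[0])/2,(a[1]+b[1])/2)),.077))
crop(robot.capture("wrist"),0,0,640,480,1,"w4")
E
python3 f3.py
```

```text
[ 0.51220226 -0.07651761 -2.40073986  1.13670147] [[-0.2 -0.5]
 [-0.3 -0.3]
 [-1.1 -0.5]
 [ 1.6 -0.4]
 [ 0.3 -0.8]
 [ 0.   0.5]
 [ 0.2 -0.2]
 [ 0.1 -0.3]
 [ 0.7 -0.6]
 [ 0.9  0.1]
 [-0.1  0.7]]
bar top tri [ 0.49506642 -0.29355867  0.077     ] flange [ 0.4918297  -0.29153614  0.036     ]
[ 0.49439976 -0.29131625  0.077     ]
```

View pics/w4.png

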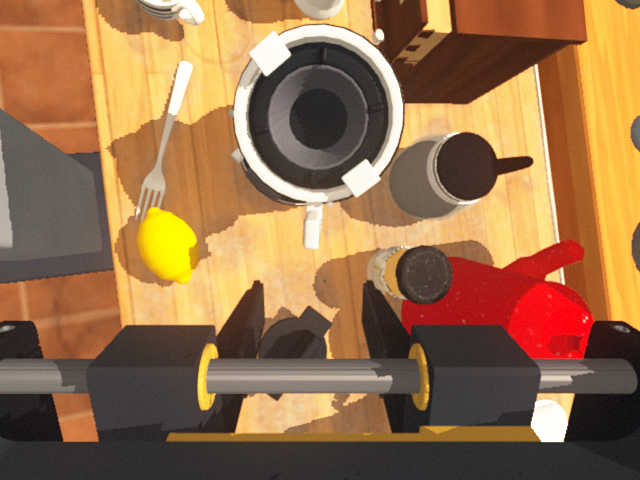

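```bash
sed -i 's/^P0=.*/P0=np.array([.5122,-.0765,-2.4007,0])/' plan.py; cat >> plan.py <<'E'
def car(z,xy=(.494,-.2915),az=-45.):
    a=np.radians(az);tx=np.array([0,0,-1.]);ty=np.array([np.cos(a),np.sin(a),0])
    return np.array([*xy,z]),np.c_[tx,ty,np.cross(tx,ty)]
E
python3 - <<'E'
from plan import *
delta(*car(.2))
E
```

```text
tcp [ 0.4644 -0.1996  0.2768] ->  [ 0.494  -0.2915  0.2   ] 
 shift now-frame(mm) [ 50.7686  20.2989 110.6019] rot deg [ 39.6297 -23.4305  -7.6092] 46.66265856632503 
 shift in target frame(mm) [76.794  85.9263 44.0638]
 j [-0.7638  0.2408  1.8501  0.475   1.1062 -0.9086] t 7.25 F [0.4919 0.1159 0.5302] w 0.04780010859352331
```

```bash
python3 -m handwheel '0 0 0 7.9 -4.7 -1.5 55;0 0 0 7.9 -4.7 -1.5 55;0 0 0 7.9 -4.7 -1.5 55;0 0 0 7.9 -4.7 -1.5 55;0 0 0 7.9 -4.7 -1.5 55;0 0 0 0 0 0 55;0 0.043 0.022 0 0 0 55;0.02 0.043 0.022 0 0 0 55;0 0 0 0 0 0 55;0 0 0 0 0 0 55'; python3 - <<'E'
from plan import *
delta(*car(.2))
w=robot.capture("wrist");crop(w,0,0,640,480,1,"w5")
print(proj(w,[[.494,-.2915,.077]]))
E
```

```text
t: 8.5
tool_pos: [0.4935, -0.2903, 0.2476]
ee_rot: [-0.65, -0.274, 0.656, -0.268]
wrist_force: [-0.6, 0.3, 0.4]
gripper_width: 0.0521
tcp [ 0.4935 -0.2903  0.2476] ->  [ 0.494  -0.2915  0.2   ] 
 shift now-frame(mm) [47.5382  1.7636  0.2595] rot deg [0.1242 0.3256 0.6618] 0.7479824099214039 
 shift in target frame(mm) [47.5531  1.2152  0.5265]
 j [-0.6451  0.389   1.6395 -0.0045  1.1254  0.1401] t 8.5 F [-0.6468  0.3335  0.3986] w 0.052063855696629135
[[316.0089 216.0832]]
```

View pics/w5.png

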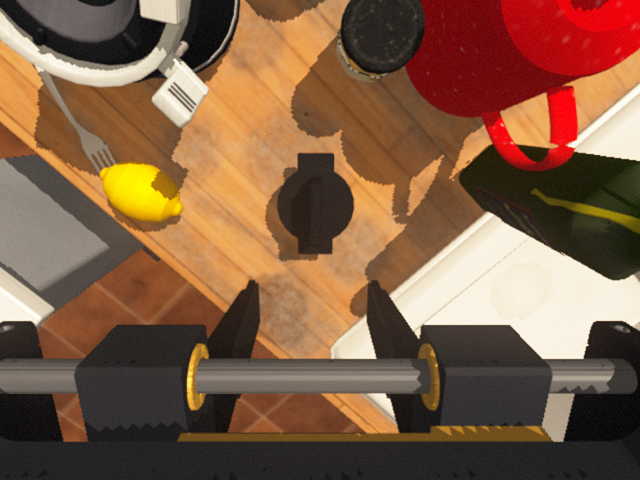

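```bash
python3 - <<'E'
from plan import *
w=robot.capture("wrist");t=robot.capture("top")
print(onz(w,(316,203),.036),onz(w,(316,153),.036)-onz(w,(315.5,254),.036))
print(onz(t,(487,182),0.05),onz(t,(536,149),.3), onz(t,(418,180),.09),onz(t,(480,160),.12))
E
```

```text
[ 0.496  -0.2891  0.036 ] [0.0732 0.073  0.    ]
[ 0.6244 -0.3836  0.05  ] [ 0.635  -0.3882  0.3   ] [ 0.6259 -0.2179  0.09  ] [ 0.6598 -0.3472  0.12  ]
```

```bash
python3 -m handwheel '0.05 0.0005 0 0 0 0.3 55;0.05 0.0005 0 0 0 0.3 55;0.05 0 0 0 0 0 55;0.03 0 0 0 0 0 55;0 0 0 0 0 0 55;0 0 0 0 0 0 55'; python3 - <<'E'
from plan import *
delta(*car(.048,(.495,-.290)))
w=robot.capture("wrist");crop(w,0,0,640,480,1,"w6")
E
```

```text
t: 9.4
tool_pos: [0.4958, -0.2885, 0.0695]
ee_rot: [0.652, 0.27, -0.652, 0.278]
wrist_force: [1.2, -0.9, -0.1]
gripper_width: 0.0524
tcp [ 0.4958 -0.2885  0.0695] ->  [ 0.495 -0.29   0.048] 
 shift now-frame(mm) [21.4954  0.2841  1.5845] rot deg [ 0.548   0.1873 -0.6027] 0.8358401422144532 
 shift in target frame(mm) [21.4858  0.5257  1.6509]
 j [-0.6398  0.6006  1.8298 -0.0073  0.7013  0.1416] t 9.4 F [ 1.1767 -0.8603 -0.1089] w 0.05239345056495684
```

View pics/w6.png

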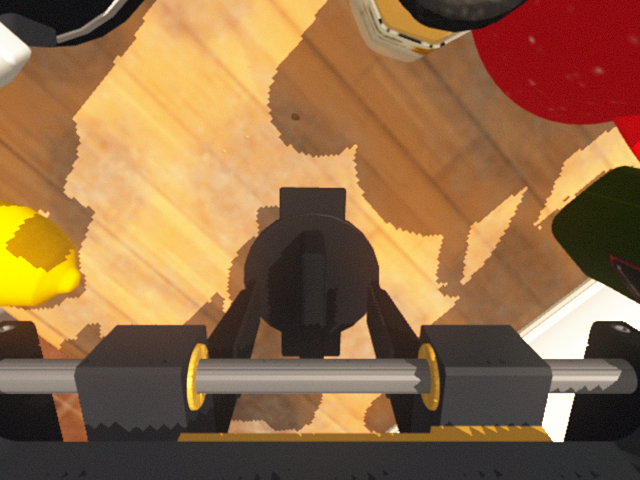

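Aligned over the bar (column ~315). I'll descend and grip.

```bash
python3 -m handwheel '0.021 0 0.0015 0.5 0 -0.5 55;0 0 0 0 0 0 55;0 0 0 0 0 0 0;0 0 0 0 0 0 0;0 0 0 0 0 0 0;0 0 0 0 0 0 0;0 0 0 0 0 0 0' 30; python3 - <<'E'
from plan import *
delta(*car(.048,(.495,-.290)))
E
```

```text
t: 10.32
tool_pos: [0.4957, -0.2905, 0.0499]
ee_rot: [-0.653, -0.268, 0.653, -0.273]
wrist_force: [-0.3, -0.4, -3.0]
gripper_width: 0.0118
tcp [ 0.4957 -0.2905  0.0499] ->  [ 0.495 -0.29   0.048] 
 shift now-frame(mm) [ 1.9291 -0.8414  0.1421] rot deg [ 0.0177  0.1484 -0.3272] 0.35974850941212566 
 shift in target frame(mm) [ 1.9335 -0.8303  0.1474]
 j [-0.6434  0.6324  1.836  -0.0054  0.6679  0.1459] t 10.325 F [-0.3052 -0.3741 -3.0422] w 0.011794375699842452
```

```bash
cat >> plan.py <<'E'
def seat(h,p=P0,dx=0,dy=0):
    o,M=head(p); tx=-M[:,2]; ty=-M[:,1]
    return o+M@[dx,dy,h], np.c_[tx,ty,np.cross(tx,ty)]
E
python3 -m handwheel '-0.02 0 0 0 0 0 0;-0.045 0 0 0 0 0 0;-0.06 0 0 0 0 0 0;-0.06 0 0 0 0 0 0;-0.06 0 0 0 0 0 0;0 0 0 0 0 0 0;0 0 0 0 0 0 0'; python3 - <<'E'
from plan import *
delta(*seat(.121))
E
```

```text
t: 11.2
tool_pos: [0.4941, -0.2882, 0.2996]
ee_rot: [-0.652, -0.27, 0.654, -0.271]
wrist_force: [-0.2, -0.6, -2.7]
gripper_width: 0.0116
tcp [ 0.4941 -0.2882  0.2996] ->  [ 0.4745 -0.111   0.2797] 
 shift now-frame(mm) [  19.6064 -139.1031 -111.5583] rot deg [ 2.5251 25.1934  0.5748] 25.326136375525746 
 shift in target frame(mm) [  62.5112 -143.9668  -86.8634]
 j [-0.642   0.3401  1.5726 -0.0036  1.2297  0.1443] t 11.2 F [-0.1844 -0.5857 -2.723 ] w 0.011640148241404271
```

```bash
python3 -m handwheel '0 0 0 0.8 8.4 0.2 0;0 0 0 0.8 8.4 0.2 0;0 0 0 0.8 8.4 0.2 0;0.01 -0.036 -0.022 0 0 0 0;0.015 -0.036 -0.022 0 0 0 0;0.015 -0.036 -0.022 0 0 0 0;0.015 -0.03 -0.018 0 0 0 0;0 0 0 0 0 0 0;0 0 0 0 0 0 0'; python3 - <<'E'
from plan import *
delta(*seat(.121))
w=robot.capture("wrist");crop(w,0,0,640,480,1,"w7")
t=robot.capture("top");crop(t,300,150,130,120,5,"t7");s=robot.capture("scene");crop(s,270,120,130,120,5,"s7")
E
```

```text
t: 12.32
tool_pos: [0.4695, -0.1136, 0.271]
ee_rot: [0.786, 0.31, -0.502, 0.182]
wrist_force: [-0.1, -0.8, -1.9]
gripper_width: 0.0121
tcp [ 0.4695 -0.1136  0.271 ] ->  [ 0.4745 -0.111   0.2797] 
 shift now-frame(mm) [-5.498   1.2006 -8.6675] rot deg [-0.8829 -0.4079  1.1872] 1.5347288233759817 
 shift in target frame(mm) [-5.5321  1.4479 -8.6078]
 j [-0.6221  0.1813  1.9573  0.5296  0.9965 -0.0724] t 12.325 F [-0.0573 -0.8207 -1.9381] w 0.012075261964651529
```

View pics/w7.png

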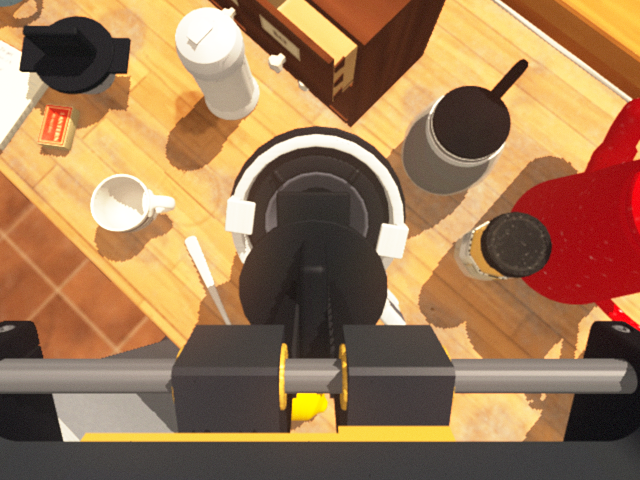

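View pics/t7.png

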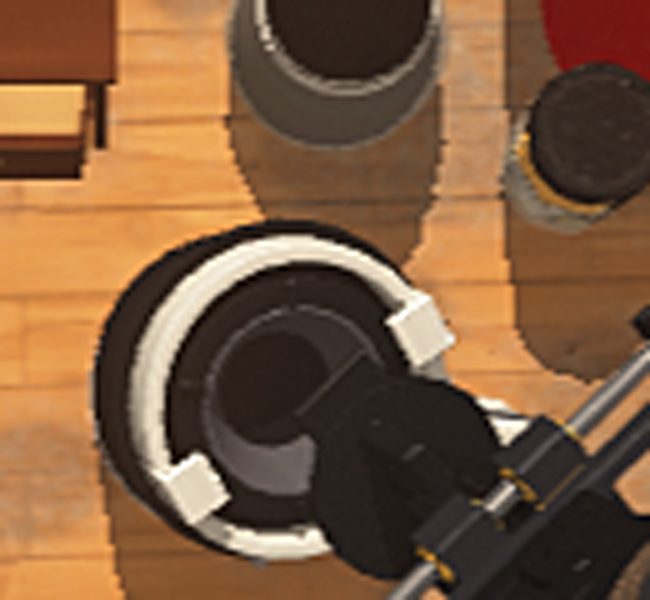

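View pics/s7.png

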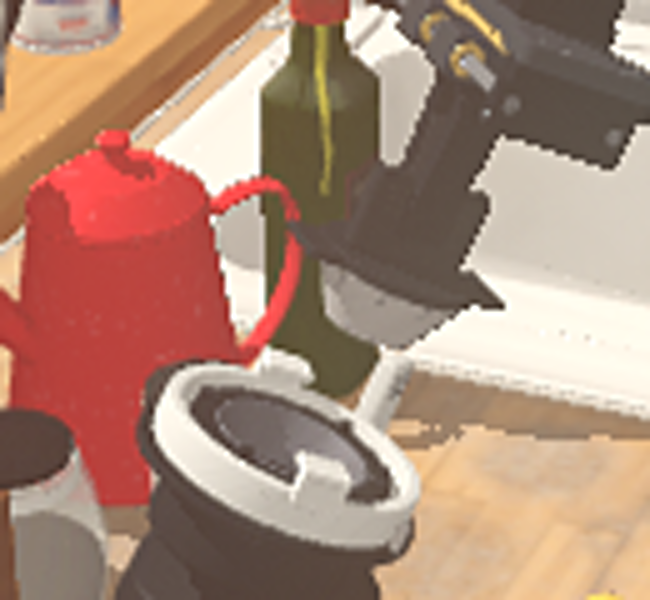

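```bash
python3 - <<'E'
from plan import *
ob=robot.get_obs();C=R.from_quat(ob["ee_rot"]).as_matrix()
w=robot.capture("wrist")
f=lambda x,y,z: proj(w,[ob["tool_pos"]+C@[x,y,z]])[0]
print("ear top corners",f(.014,-.018,-.052),f(.014,.018,-.052),"flange far",f(.014,0,-.039),"L",f(.014,-.039,0),f(.014,.039,0))
print("bar far top",f(-.027,0,-.03),f(-.027,.006,-.03),f(-.027,-.006,-.03))
for a in (1.4,1.4+np.pi): print("claw",proj(w,[pt(.056,a,.017)]))
crop(w,220,120,200,150,4,"w7z")
E
```

```text
ear top corners [274.0463 189.0665] [349.347  189.0186] flange far [311.7378 215.507 ] L [236.624  288.7723] [387.1032 288.6952]
bar far top [311.4491 262.5644] [326.6825 262.5561] [296.2163 262.5727]
claw [[238.9378 217.3512]]
claw [[392.1595 241.1375]]
```

View pics/w7z.png

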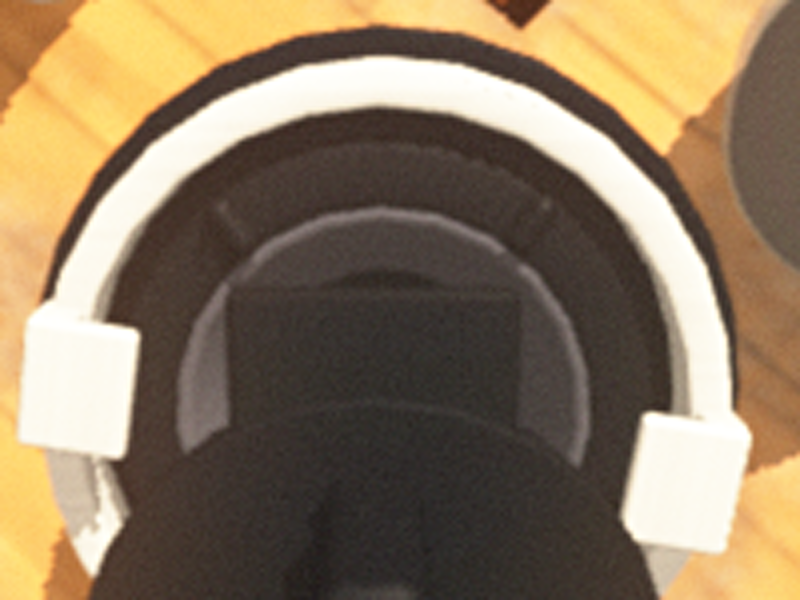

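```bash
python3 -m handwheel '0.005 0.002 -0.0105 -0.9 -0.4 1.2 0;0.02 0 0 0 0 0 0;0 0 0 0 0 0 0;0 0 0 0 0 0 0'; python3 - <<'E'
from plan import *
delta(*seat(.021,dx=.0017,dy=-.0006))
E
```

```text
t: 13.02
tool_pos: [0.4881, -0.1029, 0.2538]
ee_rot: [0.787, 0.303, -0.5, 0.196]
wrist_force: [-0.6, 0.1, -1.1]
gripper_width: 0.0119
tcp [ 0.4881 -0.1029  0.2538] ->  [ 0.5072 -0.0819  0.1898] 
 shift now-frame(mm) [69.9414 -3.0088  1.4454] rot deg [ 0.0335 -0.0103 -0.3736] 0.3752604370243941 
 shift in target frame(mm) [69.9598 -2.5518  1.4344]
 j [-0.5694  0.2106  1.969   0.5408  0.9113 -0.0643] t 13.025 F [-0.6244  0.0955 -1.0683] w 0.011914616184957413
```

```bash
python3 -m handwheel '0.02 -0.002 0.0005 0 0 -0.4 0;0.016 -0.002 0.0005 0 0 0 0;0 0 0 0 0 0 0;0 0 0 0 0 0 0'; python3 - <<'E'
from plan import *
delta(*seat(.021,dx=.0017,dy=.0006))
w=robot.capture("wrist");crop(w,0,0,640,480,1,"w8");s=robot.capture("scene");crop(s,270,120,130,120,5,"s8")
E
```

```text
t: 13.52
tool_pos: [0.4972, -0.0913, 0.2228]
ee_rot: [0.787, 0.304, -0.5, 0.196]
wrist_force: [-0.4, -0.2, -0.7]
gripper_width: 0.012
tcp [ 0.4972 -0.0913  0.2228] ->  [ 0.5064 -0.081   0.1898] 
 shift now-frame(mm) [35.772  -1.5427  1.5991] rot deg [ 0.1135 -0.08   -0.2361] 0.27390439701238317 
 shift in target frame(mm) [35.7803 -1.3922  1.552 ]
 j [-0.537   0.2586  2.0023  0.5797  0.8311 -0.0945] t 13.525 F [-0.3986 -0.2114 -0.6903] w 0.011997483016738277
```

View pics/w8.png

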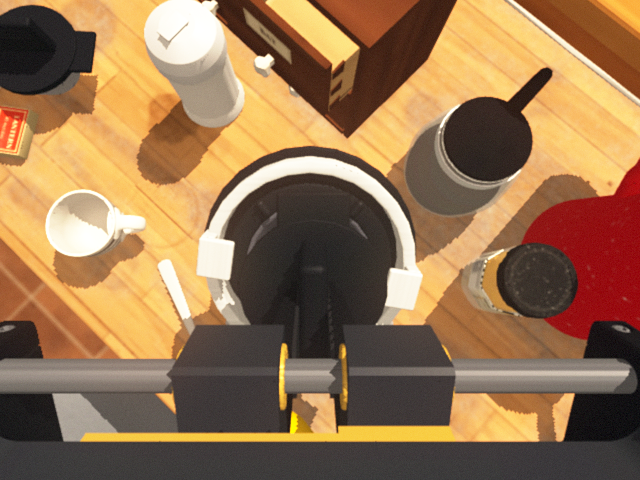

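View pics/s8.png

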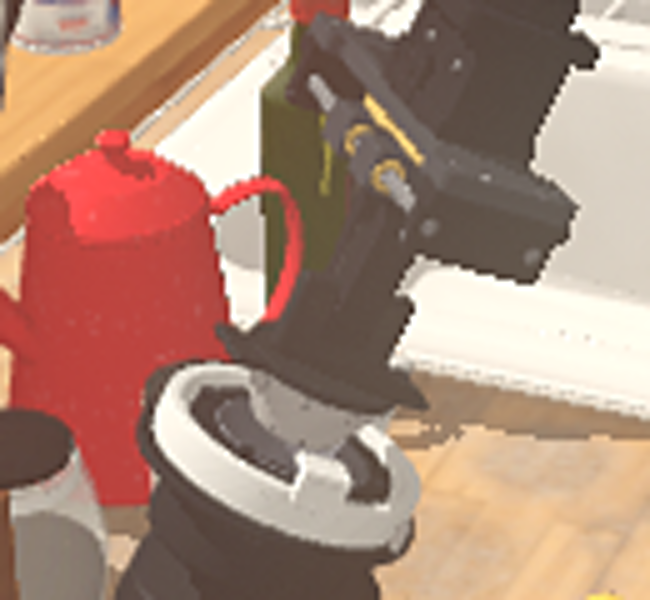

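```bash
python3 -m handwheel '0.015 -0.0015 0.0015 0 0 0 0;0.01 -0.0005 0.0005 0 0 0 0;0 0 0 0 0 0 0'; python3 - <<'E'
from plan import *
delta(*seat(.021,dx=.0017,dy=.0006))
w=robot.capture("wrist");crop(w,180,120,260,200,3,"w9")
E
```

```text
t: 14.0
tool_pos: [0.5027, -0.0838, 0.198]
ee_rot: [0.787, 0.304, -0.5, 0.196]
wrist_force: [-0.1, -0.1, -1.9]
gripper_width: 0.0119
tcp [ 0.5027 -0.0838  0.198 ] ->  [ 0.5064 -0.081   0.1898] 
 shift now-frame(mm) [ 9.4391  0.4211 -0.6752] rot deg [ 0.0934 -0.0874 -0.2919] 0.31872775978170087 
 shift in target frame(mm) [ 9.4358  0.4681 -0.6903]
 j [-0.5159  0.298   2.0292  0.6176  0.7666 -0.1282] t 14.0 F [-0.1029 -0.075  -1.9023] w 0.011854857343693346
```

View pics/w9.png

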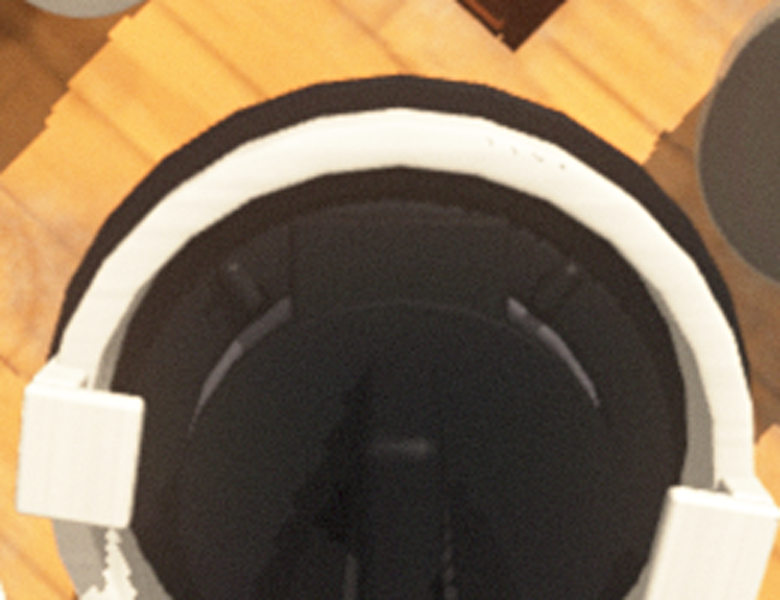

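The ear is centred between the ridges (ear spans 293–510, ridges at ~245 and 560). I'll descend slowly.

```bash
python3 -m handwheel '0.003 0 -0.0005 0 0 0 0;0.003 0 0 0 0 0 0;0 0 0 0 0 0 0'; python3 -m handwheel '0.002 0 0 0 0 0 0;0 0 0 0 0 0 0'; python3 - <<'E'
from plan import *
delta(*seat(.021,dx=.0017,dy=.0006))
E
```

```text
t: 14.42
tool_pos: [0.5053, -0.0819, 0.1931]
ee_rot: [0.787, 0.304, -0.499, 0.197]
wrist_force: [0.5, 0.2, -1.8]
gripper_width: 0.0118
t: 14.68
tool_pos: [0.5057, -0.0811, 0.1913]
ee_rot: [0.787, 0.304, -0.499, 0.196]
wrist_force: [-1.5, 0.1, -2.1]
gripper_width: 0.0121
tcp [ 0.5057 -0.0811  0.1913] ->  [ 0.5064 -0.081   0.1898] 
 shift now-frame(mm) [1.6802 0.3827 0.0977] rot deg [ 0.1262 -0.1064 -0.3073] 0.34880150965097306 
 shift in target frame(mm) [1.6783 0.3919 0.0937]
 j [-0.5075  0.3107  2.0333  0.6292  0.7491 -0.1363] t 14.675 F [-1.4546  0.1076 -2.1151] w 0.012114273112374169
```

```bash
python3 -m handwheel '0.0015 0 0 0 0 0 0;0 0 0 0 0 0 0'; python3 -m handwheel '0.002 0 0 0 0 0 0';python3 -m handwheel '0.002 0 0 0 0 0 0'; python3 - <<'E'
from plan import *
delta(*seat(.021,dx=.0017,dy=.0006))
E
```

```text
t: 14.92
tool_pos: [0.5055, -0.0808, 0.1906]
ee_rot: [0.787, 0.304, -0.499, 0.197]
wrist_force: [-0.2, 0.3, -2.8]
gripper_width: 0.0119
t: 15.05
tool_pos: [0.5058, -0.0806, 0.1901]
ee_rot: [0.787, 0.304, -0.499, 0.198]
wrist_force: [-27.9, -10.8, 39.7]
gripper_width: 0.0123
t: 15.18
tool_pos: [0.5058, -0.0805, 0.1901]
ee_rot: [0.787, 0.304, -0.498, 0.199]
wrist_force: [-28.8, -11.2, 37.3]
gripper_width: 0.0116
tcp [ 0.5058 -0.0805  0.1901] ->  [ 0.5064 -0.081   0.1898] 
 shift now-frame(mm) [0.3955 0.7036 0.0998] rot deg [ 0.3627 -0.133  -0.4405] 0.5858792163873623 
 shift in target frame(mm) [0.3903 0.7073 0.0944]
 j [-0.5059  0.3118  2.0362  0.633   0.743  -0.1434] t 15.175 F [-28.7559 -11.1885  37.2741] w 0.011594258170597598
```

Firm contact within 0.4 mm of home depth. I'll look, then release by opening only a little.

```bash
python3 -m handwheel '0 0 0 0 0 0 0;0 0 0 0 0 0 0;0 0 0 0 0 0 22;0 0 0 0 0 0 30;0 0 0 0 0 0 30;0 0 0 0 0 0 30'; python3 - <<'E'
from plan import *
delta(*seat(.021,dx=.0017,dy=.0006))
w=robot.capture("wrist");crop(w,180,120,260,200,3,"w10");s=robot.capture("scene");crop(s,270,140,130,120,5,"s10")
E
```

```text
t: 15.92
tool_pos: [0.5066, -0.0809, 0.1907]
ee_rot: [0.788, 0.303, -0.498, 0.199]
wrist_force: [0.2, -0.3, 0.3]
gripper_width: 0.0287
tcp [ 0.5066 -0.0809  0.1907] ->  [ 0.5064 -0.081   0.1898] 
 shift now-frame(mm) [ 0.7503 -0.0297  0.594 ] rot deg [ 0.3646 -0.1883 -0.5516] 0.6875175812870026 
 shift in target frame(mm) [ 0.7525 -0.0187  0.5917]
 j [-0.506   0.3114  2.0353  0.6339  0.7423 -0.1436] t 15.925 F [ 0.1507 -0.2682  0.2987] w 0.028674061529321043
```

View pics/w10.png

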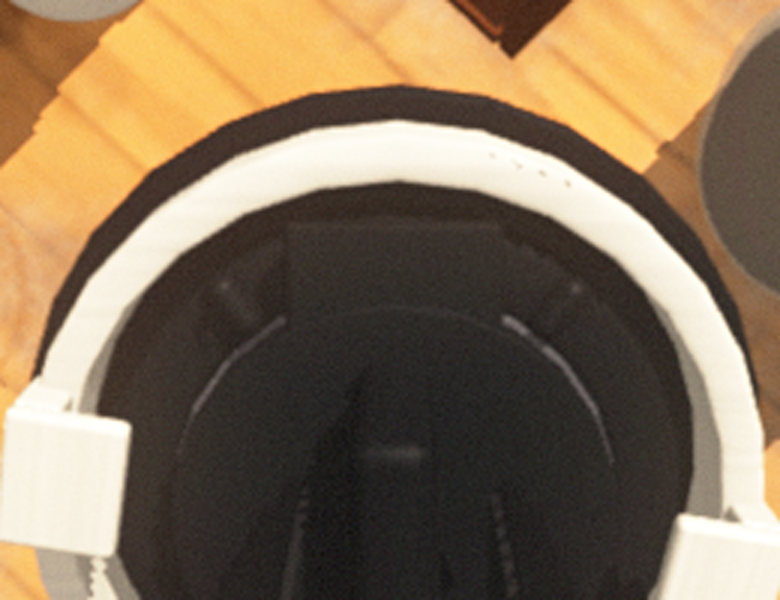

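View pics/s10.png

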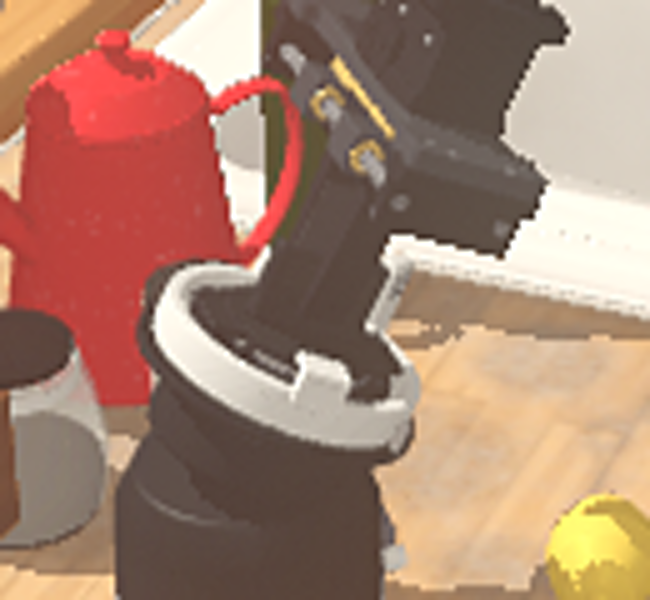

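Seated between the ridges. I'll withdraw and look again.

```bash
python3 -m handwheel '-0.01 0 0 0 0 0 30;-0.02 0 0 0 0 0 30;-0.04 0 0 0 0 0 30;-0.04 0 0 0 0 0 30;-0.02 0 0 0 0 0 50;0 0 0 0 0 0 50'; python3 - <<'E'
from plan import *
delta(*tabpose(0,h=.114))
w=robot.capture("wrist");crop(w,0,0,640,480,1,"w11");t=robot.capture("top");crop(t,310,180,100,105,5.5,"t11")
E
```

```text
t: 16.77
tool_pos: [0.4624, -0.1191, 0.3144]
ee_rot: [0.788, 0.303, -0.498, 0.2]
wrist_force: [0.0, -0.7, -0.2]
gripper_width: 0.0435
tcp [ 0.4624 -0.1191  0.3144] ->  [ 0.4758 -0.1857  0.2282] 
 shift now-frame(mm) [63.8816 57.1452 68.6524] rot deg [-39.7509   0.1496  -0.6408] 39.7563389724331 
 shift in target frame(mm) [63.3294  0.6348 89.7138]
 j [-0.6349  0.1147  1.9103  0.4913  1.069  -0.0384] t 16.775 F [ 0.0433 -0.7085 -0.1527] w 0.04350039532484404
```

View pics/w11.png

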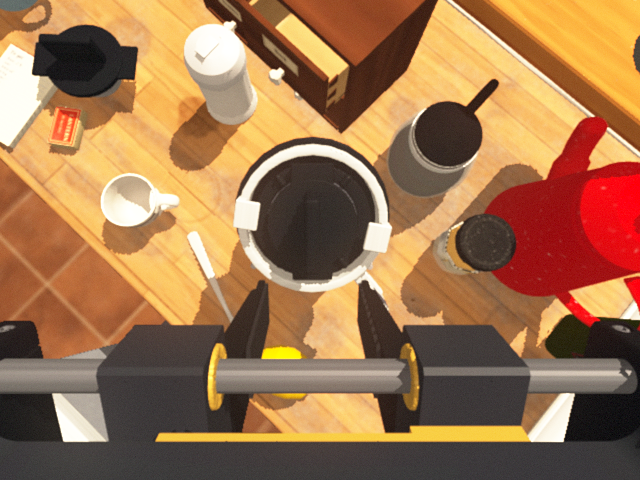

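View pics/t11.png

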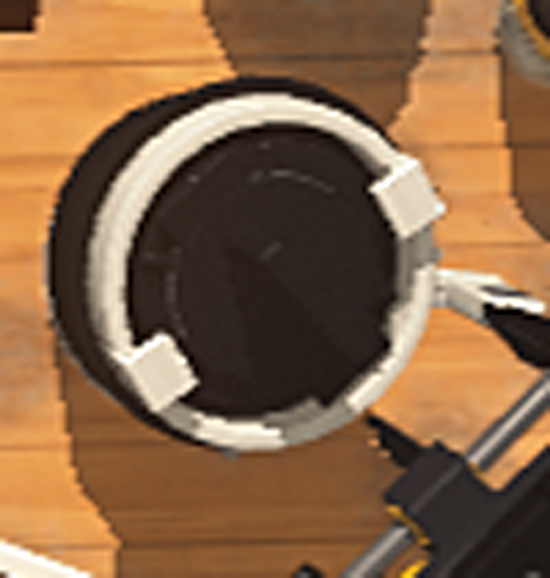

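The carrier sits in the mouth at w11 ~(313,222), with its bar along the slope and flush. Now to the tab.

```bash
python3 -m handwheel '0 0 0 -10 0 0 50;0 0 0 -10 0 0 50;0 0 0 -10 0 0 50;0 0 0 -10 0 -0.5 50;0 0 0.045 0 0 0 50;0.03 0 0.043 0 0 0 50;0.03 0 0 0 0 0 50;0 0 0 0 0 0 50'; python3 - <<'E'
from plan import *
delta(*tabpose(0,h=.024))
w=robot.capture("wrist");crop(w,0,0,640,480,1,"w12"); print(proj(w,[pt(.086,np.pi+.7,.033)]))
E
```

```text
t: 17.88
tool_pos: [0.4756, -0.1828, 0.22]
ee_rot: [0.663, 0.469, -0.362, 0.458]
wrist_force: [0.4, 0.7, 0.3]
gripper_width: 0.0475
tcp [ 0.4756 -0.1828  0.22  ] ->  [ 0.5039 -0.16    0.1466] 
 shift now-frame(mm) [81.8115  4.0982  0.4373] rot deg [ 1.4675 -0.1551  0.8142] 1.685408892359558 
 shift in target frame(mm) [81.8623  2.9424  0.1256]
 j [-0.7253  0.3013  1.9423  0.5404  0.9386 -0.9571] t 17.875 F [0.3806 0.6547 0.3468] w 0.04746855096781487
[[319.384 260.374]]
```

View pics/w12.png

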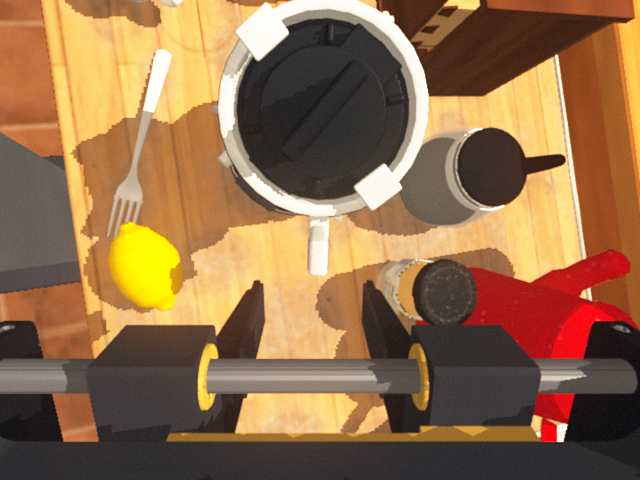

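```bash
python3 -m handwheel '0.03 0.001 0 1 0 0 50;0.03 0.001 0 0.4 0 0.8 50;0.02 0.001 0 0 0 0 50;0 0 0 0 0 0 50'; python3 - <<'E'
from plan import *
delta(*tabpose(0,h=.024))
w=robot.capture("wrist");crop(w,180,150,260,200,3,"w13")
E
```

```text
t: 18.42
tool_pos: [0.505, -0.1604, 0.1519]
ee_rot: [0.672, 0.457, -0.363, 0.455]
wrist_force: [0.6, -0.3, 0.2]
gripper_width: 0.0476
tcp [ 0.505  -0.1604  0.1519] ->  [ 0.5039 -0.16    0.1466] 
 shift now-frame(mm) [ 4.5247 -2.6022  1.3978] rot deg [ 0.3253  0.023  -0.3491] 0.477737846653535 
 shift in target frame(mm) [ 4.5399 -2.5666  1.4143]
 j [-0.6535  0.4144  2.0012  0.6583  0.7532 -1.0225] t 18.425 F [ 0.5584 -0.3327  0.1665] w 0.04763397650732977
```

View pics/w13.png

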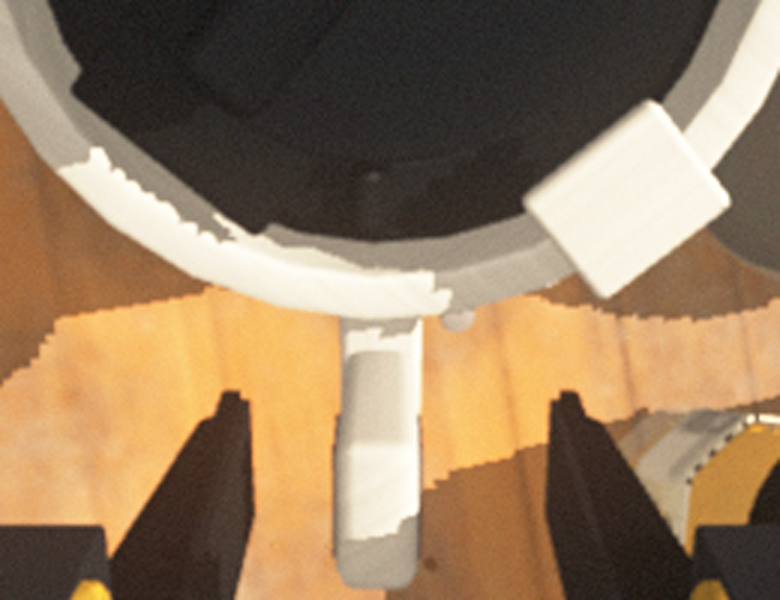

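```bash
python3 -m handwheel '0.002 -0.0025 0.001 0 0 0 30;0 0 0 0 0 0 0;0 0 0 0 0 0 0;0 0 0 0 0 0 0;0 0 0 0 0 0 0' 25; python3 -m handwheel '0 -0.0136 -0.001 9 0 0 0;0 -0.0136 -0.001 9 0 0 0;0 -0.0136 -0.001 9 0 0 0;0 0 0 0 0 0 0' ; python3 - <<'E'
from plan import *
for q in (.47,): delta(*tabpose(q,1,h=.027))
E
```

```text
t: 19.1
tool_pos: [0.5014, -0.1614, 0.1517]
ee_rot: [0.671, 0.457, -0.363, 0.456]
wrist_force: [-2.1, -0.8, 0.3]
gripper_width: 0.0118
t: 19.6
tool_pos: [0.4638, -0.1451, 0.1439]
ee_rot: [0.761, 0.358, -0.462, 0.282]
wrist_force: [2.1, 2.1, -3.6]
gripper_width: 0.0117
tcp [ 0.4638 -0.1451  0.1439] ->  [ 0.4664 -0.1453  0.1416] 
 shift now-frame(mm) [ 2.7823  1.9457 -0.172 ] rot deg [-0.3309 -0.135  -0.3366] 0.4908940139793594 
 shift in target frame(mm) [ 2.7705  1.963  -0.1672]
 j [-0.683   0.3783  2.108   0.7014  0.7098 -0.6296] t 19.6 F [ 2.0933  2.1216 -3.5903] w 0.011655816890731608
```

```bash
python3 -m handwheel '0.001 -0.0136 -0.001 9 0 0 0;0.001 -0.0136 -0.001 9 0 0 0;0.001 -0.0136 -0.001 9 0 0 0;0 0 0 0 0 0 0' ; python3 -m handwheel '0 -0.0136 -0.001 9 0 0 0;0 -0.0136 -0.001 9 0 0 0;0 0 0 0 0 0 0'; python3 - <<'E'
from plan import *
for q in (1.4,): delta(*tabpose(q,1,h=.027))
E
```

```text
t: 20.1
tool_pos: [0.4378, -0.1162, 0.1439]
ee_rot: [0.806, 0.24, -0.531, 0.102]
wrist_force: [-1.8, 5.1, -1.8]
gripper_width: 0.0117
t: 20.48
tool_pos: [0.4274, -0.0906, 0.1482]
ee_rot: [0.811, 0.157, -0.563, -0.024]
wrist_force: [-3.4, 1.5, -0.5]
gripper_width: 0.0118
tcp [ 0.4274 -0.0906  0.1482] ->  [ 0.4273 -0.0782  0.1493] 
 shift now-frame(mm) [  2.4866 -12.0057  -2.0576] rot deg [ 8.7912 -0.3294 -0.2855] 8.802015262084746 
 shift in target frame(mm) [  2.5404 -12.1677  -0.2139]
 j [-0.6298  0.303   2.2325  0.7546  0.6495  0.1274] t 20.475 F [-3.3564  1.5045 -0.4949] w 0.011768062865021486
```

```bash
python3 -m handwheel '0 -0.0105 -0.001 7 0 0 0;0 0 0 0 0 0 0;0 -0.005 0 2 0 0 0;0 0 0 0 0 0 0'; python3 -m handwheel '0 -0.006 0 0 0 0 0'; python3 -m handwheel '0 -0.006 0 0 0 0 0'; python3 - <<'E'
from plan import *
ob=robot.get_obs();print(R.from_quat(ob["ee_rot"]).as_matrix().T@ob["wrist_force"])
for q in (1.4,): delta(*tabpose(q,1,h=.027))
w=robot.capture("wrist");crop(w,0,0,640,480,1,"w14")
E
```

```text
t: 20.98
tool_pos: [0.4253, -0.078, 0.1514]
ee_rot: [0.807, 0.116, -0.573, -0.08]
wrist_force: [-7.3, -3.5, 1.1]
gripper_width: 0.0117
t: 21.1
tool_pos: [0.4253, -0.0765, 0.152]
ee_rot: [0.808, 0.114, -0.573, -0.074]
wrist_force: [-16.9, -44.7, -22.1]
gripper_width: 0.012
t: 21.22
tool_pos: [0.4253, -0.0765, 0.152]
ee_rot: [0.809, 0.11, -0.573, -0.068]
wrist_force: [-19.5, -45.9, -25.5]
gripper_width: 0.0126
[ 5.3068 48.4887 27.5517]
tcp [ 0.4253 -0.0765  0.152 ] ->  [ 0.4273 -0.0782  0.1493] 
 shift now-frame(mm) [ 2.6021  2.4791 -0.9485] rot deg [ 1.4258 -0.2676 -1.7589] 2.2799254568540457 
 shift in target frame(mm) [ 2.5206  2.5332 -1.0228]
 j [-0.5868  0.2785  2.2494  0.7431  0.6136  0.3074] t 21.225 F [-19.4628 -45.9328 -25.491 ] w 0.012596545656159766
```

View pics/w14.png

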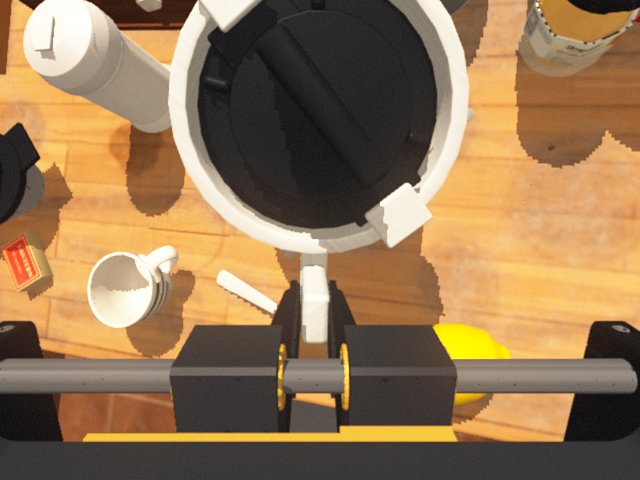

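At the locked stop: the reaction is about 50 N and the claws lie over the ears at (225,10) and (399,214). I'll relax, release and withdraw.

```bash
python3 -m handwheel '0 0 0 0 0 0 0;0 0 0 0 0 0 25;0 0 0 0 0 0 45;0 0 0 0 0 0 45;0 0 0 0 0 0 45'; python3 -m handwheel '-0.02 0 0 0 0 0 45;-0.03 0 0 0 0 0 45;-0.04 0 0 0 0 0 45;-0.05 0 0 0 0 0 45;0 0 0 0 0 0 45;0 0 0 0 0 0 45'; cat > f4.py <<'E'
from plan import *
w=robot.capture("wrist");crop(w,0,0,640,480,1,"w15")
t=robot.capture("top");crop(t,310,180,100,105,5.5,"t15");s=robot.capture("scene");crop(s,280,170,110,105,5,"s15")
for a in (0,np.pi): print("claw",proj(w,[pt(.056,a,.017)]),(proj(t,[pt(.056,a,.017)])-[310,180])*5.5)
print("tab",proj(w,[pt(.086,np.pi-.7,.033)]))
E
python3 f4.py
```

```text
t: 21.9
tool_pos: [0.427, -0.0804, 0.1513]
ee_rot: [0.81, 0.111, -0.572, -0.061]
wrist_force: [-0.4, 0.6, -0.3]
gripper_width: 0.0419
t: 22.65
tool_pos: [0.3808, -0.1158, 0.2826]
ee_rot: [0.81, 0.113, -0.573, -0.06]
wrist_force: [-0.2, 0.4, -0.7]
gripper_width: 0.0428
claw [[268.0141  50.7981]] [[189.3115 174.0756]]
claw [[358.482  174.1478]] [[374.7349 385.8755]]
tab [[311.5545 230.5966]]
```

View pics/w15.png

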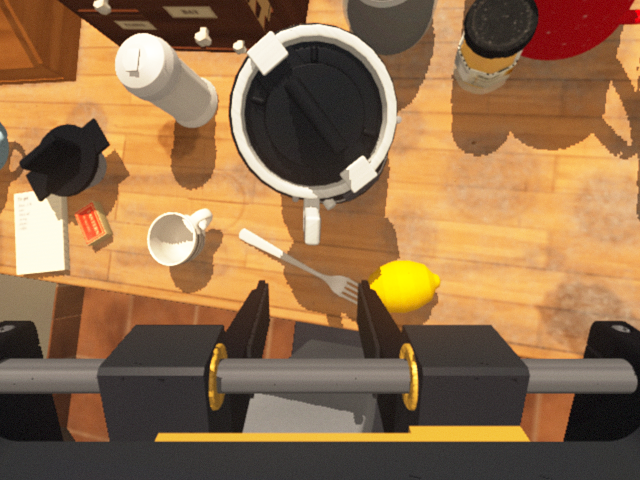

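View pics/t15.png

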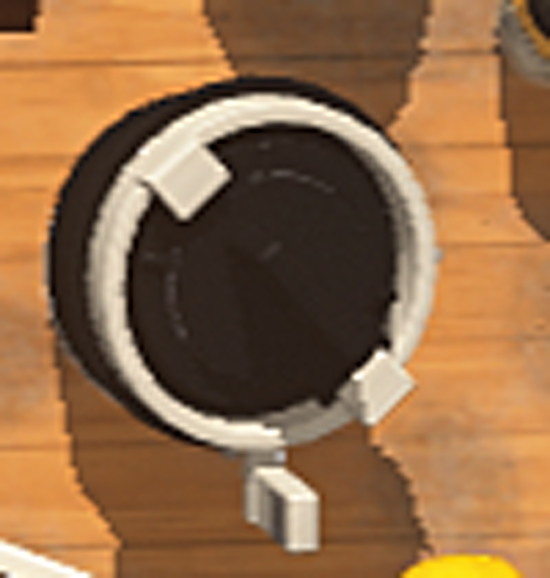

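View pics/s15.png

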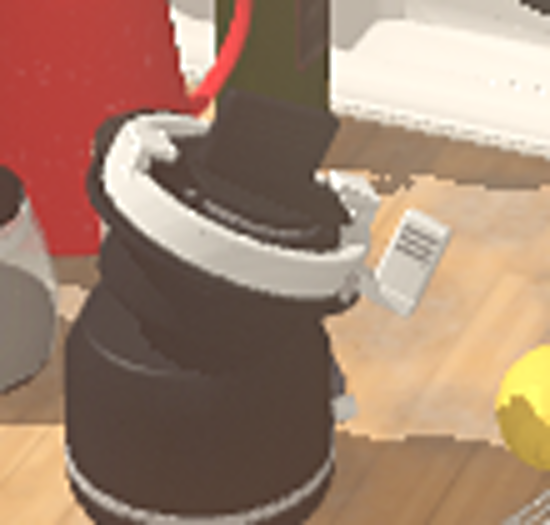

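The claws at w15 (268,53) and (359,173) match the prediction for the locked stop ((268,51) and (358,174)). The robot is clear.

```bash
python3 -c "
from bench import robot
print(robot.hand_in())"
```

```text
the job is handed in; nothing more can be done
None
```

The grinder is back together and handed in at about 23 s of the 72 s allowed. I turned the collar to its open stop, lowered the small carrier into the mouth, and turned the collar clockwise to the locked stop.

- **Open stop:** the collar met about 30 N at the stop, and the pictures showed the claws at the sides of the mouth. One extra push there forced the fingers apart to 28 mm, with no visible effect on the collar.
- **Seating:** the carrier met firm contact about 0.4 mm from the computed home depth, with up to about 50 N at the wrist. Its upper ear showed midway between its ridges. The lower ear's ridges were hidden by the gripper, so I did not check them directly.
- **Locked stop:** the tab met about 50–55 N at the stop. The last wrist picture showed the claws within 2 pixels of where they should be when locked, lying over both ears.
- **Rest of the scene:** the larger carrier, shaker, cup, lemon and jar looked undisturbed, judged by eye. The arm was clear of everything at hand-in.
- **Disagreements:** the two fixed cameras differed by about 1–2 mm on the grinder's pose. My first estimate of the head's direction was about 2° off, and I corrected it after the collar reached the open stop.

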